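# Drive the stand's spring pin home and offer up the cast lever

## Task

The spring pin in the middle of the grey stand has crept up: take the upright mallet, knock the pin fully down with it, and stand the mallet back upright on the bench, clear of the stand. Then pick the cast lever up by its balance point and hold it level over the stand, boss over the large seat and eye over the small one, about 6 cm above the seats, so that a colleague can fit it; the program finishes while still holding it there. Only the mallet may touch the stand, and the small loose labware stays where it is.

Things in the scene. Friction and masses are not known exactly. Their poses are not given: they have to be found in the camera images.
- stand: Low grey cast stand fixed to the bench, base 226 x 62 x 12 mm. Origin: centre of its underside, below the pin; +x runs to the small (eye) seat, -x to the large (boss) seat, z up. Seat faces are 40 mm high; a short spigot on each rises to 55 mm. Its +x lies within 20 degrees of world +x.
- boss_seat (a point): Centre of the large round seat (52 mm across) at its face, 82.5 mm to -x of the stand's origin, 40 mm up. Its spigot is 21 mm across.
- eye_seat (a point): Centre of the small round seat (28 mm across) at its face, 82.5 mm to +x of the stand's origin, 40 mm up. Its spigot is 8 mm across.
- pin (a joint): Travel of the steel spring pin down into the stand, m: 0 = fully up, 0.018 = fully down on its stop. Starts nearly up. It takes about 7 to 10 N to drive it and friction keeps it where it is left.
- pin_top (a point): Centre of the top of the pin's steel head (20 mm across), in the middle of the stand; 62 mm above the bench with the pin up, 44 mm fully down.
- mallet: Upright mallet, 122 mm tall, about 0.22 kg, standing on its striking face: round white head 40 mm across and 40 tall, square wooden handle above it, 22 x 22 mm, from 48 to 122 mm above the face. Origin: centre of the striking face (underside); z points up the handle, x and y square to its flats. Grip the handle's flats from above and press or strike straight down.
- lever: Dark cast lever on the bench, 0.3 to 0.6 kg, 203 mm long. Boss (52 mm across, 50 tall) at x -82.5, eye (24 mm across, 50 tall) at x +82.5 mm, joined by a bar 14 mm wide, 24 to 46 mm above their undersides (thin rib below, to 15 mm). Origin midway between boss and eye axes at underside level; z up. It balances on the bar 44 mm from the boss axis (x -39 mm): grip across the bar there.
- lever_boss (a point): Centre of the boss's underside.
- lever_eye (a point): Centre of the eye's underside.
- stopper_3: Bystander: yellow stopper, 37 mm across, 30 mm tall, loose; origin under its centre.
- beaker_50: Bystander: small glass beaker, 52 mm across, 62 mm tall, loose, between the two fixed fraction collectors; origin under its centre. (Behind lever and mallet, the collectors' decks begin at x = 0.43 m left and 0.50 m right, 82 mm high; their tube drums are 153 mm, their posts 250 mm high: carry things past in front of them.)
- weigh_boat: Bystander: white weighing boat, 64 mm square, 17 mm tall, loose; origin under its centre.

How it is judged:
By the outcome, as a careful person would: the job done as asked, in the order asked, and still so for the second after the job is handed in, while the arm keeps its last pose, push and grip.
It also fails if it takes over 67 s, if anything falls off the work surface, if the arm or the gripper's body presses on something with over 40 N, if the wrist force passes 120 N, or if a joint passes its speed limit or range.

## Robot

A 6-joint arm with a two-finger parallel gripper is mounted at the origin on a cart in front of the work surface, level with it; the furniture and walls round the work are solid. World frame = base frame: x ahead of the robot, y to its left, z up, the work surface at z = 0. Lengths are in m, angles in degrees, forces in N, time in s.
With the tool pointing down it reaches from about 0.25 to 0.725 m from the base axis. Payload 9.7 kg.
Tool frame: the origin (TCP) lies at the very end of the fingers, on their centre line; the grasp point (between the pads) lies 19 mm behind it; z points along the fingers, y is the line along which they close (so a half turn about z gives the same grasp; the last joint's range is limited). The gripper opens to 85 mm and grips with 20 to 120 N. Pads are 22 mm wide; open, the fingers measure 114 mm over their backs; the gripper's body (76 mm by 85 mm) begins 54 mm behind the grasp point. The pads swing forward as they close: fully open they stand 13 mm farther back than shut.
Start: joints at [75.172, 4.979, 10.078, 95.1, 0, 90], TCP at [0.141, 0.532, 0.206] pointing down, gripper open.
Joint ranges: [-179.16, 179.16], [-48.56, 103.87], [-65.8, 70.77], [-126.05, 130.52], [-82.76, 87.17], [-180, 180]. Speed limits (degrees/s): [127.2, 127.2, 147.25, 180, 180, 180].

## Interface

Orientations are given as a 3x3 rotation matrix whose columns are the frame's x, y, z axes.
In Python, from station import manip gives the robot as it stands.
- The arm moves only by the tool shift_gripper, called after "Emit:" by a JSON object that holds its "name" and its "arguments". Schema: {"type":"object","properties":{"increments":{"type":"array","items":{"type":"number"},"minItems":6,"maxItems":72},"finger_gap":{"type":"number"},"only":{"type":"string"},"quiet":{"type":"boolean"},"lines":{"type":"string"}},"required":["increments"],"additionalProperties":false}. increments is one flat list of numbers that holds 1 to 12 rows one after another, with no inner brackets; each row has 6 numbers: dx, dy, dz in a scale on which 1.0 is 0.4 m, then a rotation vector rx, ry, rz in shares of 180 degrees (1.0 is 180 degrees); each row is the pose to reach, as a shift and turn from the pose commanded when the call began, along the tool's axes at that moment; what a row does not reach only later rows make up. A row lasts 1/12 s, in which the tool goes at most 0.0417 m and 7.16 degrees, less where a joint would pass 70% of its speed; a pose out of reach is approached as far as the arm can. finger_gap is the finger opening in m, set as the call begins (left out keeps the last). The fingers move at their own pace and stop on an object; the grip force is fixed at half the most. Time passes only in rows, so rows that do not move let the fingers close. The tool returns the time, the measured TCP pose, the force, the opening and the grip force at its end. only (a regular expression) keeps the lines of the reply that match it, lines (a string "A,B") keeps lines A to B, and quiet returns only ok. Input that does not fit is refused with a message, and nothing moves.
- manip.observe(): the state, without advancing time (a new reading comes with each control period).
- manip.get_image(name): name is "side" or "top"; returns the picture (384x512x3 uint8, blue, green, red); there is no depth.
- manip.camera_params(name): a dict with "fx", "fy", "cx", "cy" (pixels), "extrinsics" (4x4, takes a point from camera to world coordinates). Camera axes: x right, y down, z forward; pixel columns grow to the right and rows downward; lengths in m; the calibration is good to about 2 mm. A picture is of the moment at which its call begins. camera_params takes no time and is no camera call.
- manip.job_done(): hands the job in; it is judged then, once.
The state is a dict: "time": time; "q": joint angles; "dq": joint speeds; "tau": joint torques, N m; "position": TCP position; "tool_rot": TCP orientation; "contact_force": force on the tool from outside, world axes, zero at the start; "torque": the same for the moment, N m; "gripper_width": finger opening in m; "gripper_force": force on a finger pad.
Only numpy, scipy, OpenCV 4.12 (cv2) and the standard library are available. Lean on these libraries where they do the work, as an engineer would, in place of code of your own. Each camera call takes 0.05 s, during which the arm holds its last target. There are 200 camera calls.

## Working session

There is one attempt and no reset: what is moved stays moved. The work goes in short steps, Python scripts to look and compute and a tool call to move; the robot and the scene stay as the last step left them, time stands still between calls to the robot, and variables do not carry over. Pictures are saved under pics/ and viewed, at most 10 in all, crops included, and the job is handed in when it is done.

```bash
ls; mkdir -p pics; python3 - <<'E'
from station import manip
import cv2,json
for n in("side","top"):
    p=manip.camera_params(n);print(n,p)
    cv2.imwrite(f"pics/{n}0.png",manip.get_image(n))
s=manip.observe();print(s)
E
```

```text
pics
station.py
side {'fx': 348.19546383539176, 'fy': 348.19546383539176, 'cx': 261.07404509658, 'cy': 192.7310139138795, 'extrinsics': array([[ 0.88747614, -0.27559278,  0.36937072,  0.06772716],
       [-0.4605285 , -0.56044383,  0.68834309, -0.62459525],
       [ 0.01730915, -0.78099381, -0.62429885,  0.7546179 ],
       [ 0.        ,  0.        ,  0.        ,  1.        ]])}
top {'fx': 353.73630603347726, 'fy': 353.73630603347726, 'cx': 259.953484676777, 'cy': 192.2073029294078, 'extrinsics': array([[-0.01321281, -0.99837173,  0.05549152,  0.42483927],
       [-0.99990132,  0.01292742, -0.00549867,  0.16175396],
       [ 0.00477236, -0.0555587 , -0.99844402,  1.11018914],
       [ 0.        ,  0.        ,  0.        ,  1.        ]])}
{'time': 0.1, 'q': array([ 7.51717576e+01,  5.00608416e+00,  1.00398468e+01,  9.51003294e+01,
       -2.16017966e-04,  8.99993498e+01]), 'dq': array([-0.04825592, -0.08554307,  0.14542992, -0.00877891,  0.0236498 ,
        0.13868797]), 'tau': array([ 1.34632110e-04, -5.21562660e+01,  4.65652585e+01,  1.59261766e-02,
        2.77790429e-05, -6.95142077e-06]), 'position': array([0.14069736, 0.53145269, 0.20497952]), 'tool_rot': array([[-9.66700261e-01,  2.55911154e-01, -2.93687880e-04],
       [ 2.55911322e-01,  9.66699608e-01, -1.12408151e-03],
       [-3.75703822e-06, -1.16180795e-03, -9.99999325e-01]]), 'contact_force': array([-0.48934409,  0.51134204,  0.10891529]), 'torque': array([ 0.01385249,  0.00178843, -0.00912709]), 'gripper_force': 0.0, 'gripper_width': 0.08502121935160557}
```

View pics/side0.png

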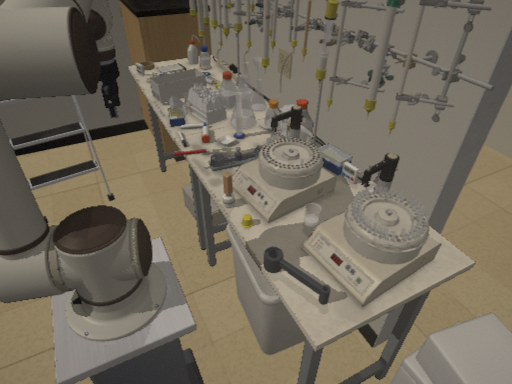

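View pics/top0.png

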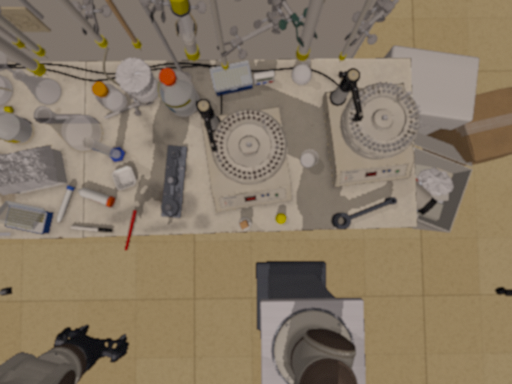

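Side view: stand about (235,157), mallet (228,187), stopper (247,221), lever boss (273,258), eye (325,292). Top view: stand (173,180), mallet (244,222), lever boss (341,220), eye (392,200). I'll enlarge these areas for measuring.

```bash
python3 - <<'E'
import cv2,numpy as np
s=cv2.imread("pics/side0.png");t=cv2.imread("pics/top0.png")
def crop(im,x,y,w,h,k,name):
    c=cv2.resize(im[y:y+h,x:x+w],None,fx=k,fy=k,interpolation=cv2.INTER_CUBIC)
    for i in range(0,w,10):
        cv2.line(c,(i*k,0),(i*k,4 if i%50 else 12),(0,0,255),1); 
        if i%20==0: cv2.putText(c,str(x+i),(i*k,18),0,.35,(0,0,255),1)
    for j in range(0,h,10):
        cv2.line(c,(0,j*k),(6,j*k),(0,0,255),1)
        if j%20==0: cv2.putText(c,str(y+j),(8,j*k+4),0,.35,(0,0,255),1)
    cv2.imwrite(name,c);return c
a=crop(s,200,135,80,100,6,"pics/sA.png")
b=crop(s,255,240,80,65,6,"pics/sB.png")
c=crop(t,155,140,40,85,7,"pics/tA.png")
d=crop(t,235,185,60,50,6,"pics/d.png")
e=crop(t,320,185,90,50,5,"pics/e.png")
P=np.zeros((600,800,3),np.uint8);P[:600,:480]=a;P[:595,500:780]=c;cv2.imwrite("pics/c1.png",P)
P=np.zeros((600,800,3),np.uint8);P[:390,:320]=b[:,80:400];
P=np.zeros((600,800,3),np.uint8);b=cv2.resize(b,(480,390));P[:390-0,:480]=b
d5=crop(t,235,190,50,45,6,"pics/d.png");P[:270,490:790]=d5
e4=crop(t,325,190,80,40,5,"pics/e.png");P[395:595,:400]=e4
cv2.imwrite("pics/c2.png",P)
E
```

```text
(no output)
```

View pics/c1.png

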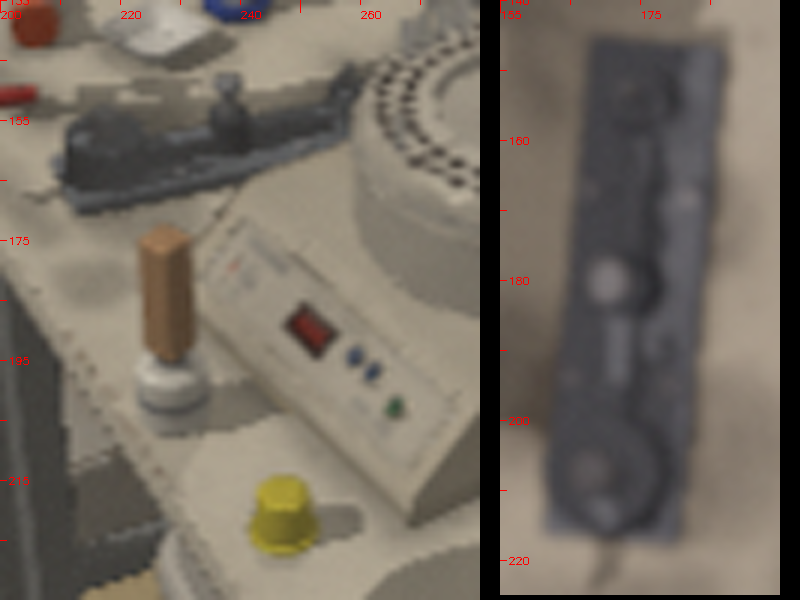

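View pics/c2.png

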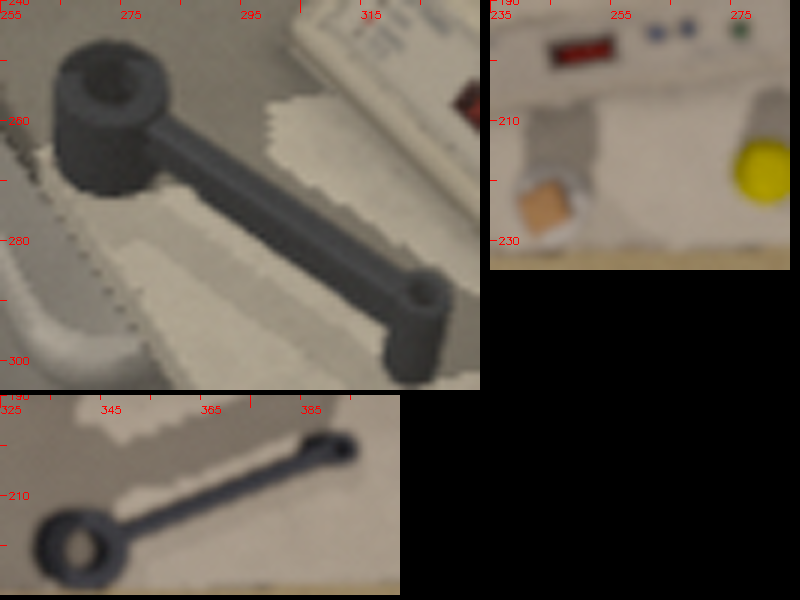

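Crops show (full-image pixels): handle top side (227.2,174.4) / top (243.7,224.1); lever boss top side (273,253.7) / top (340.8,220.6); eye side (325.3,287.6) / top (392.3,200.2); pin head side (237.6,147.6) / top (170.3,179.6); stand base's corners at top are clear.

```bash
cat > h.py <<'E'
import numpy as np
from station import manip
def ray(n,u,v):
    p=manip.camera_params(n);E=p["extrinsics"]
    d=E[:3,:3]@[(u-p["cx"])/p["fx"],(v-p["cy"])/p["fy"],1]
    return E[:3,3],d/np.linalg.norm(d)
def tri(s,t):
    A=np.zeros((3,3));b=np.zeros(3);R=[ray("side",*s),ray("top",*t)]
    for o,d in R:
        M=np.eye(3)-np.outer(d,d);A+=M;b+=M@o
    x=np.linalg.solve(A,b);return x,[np.linalg.norm(np.cross(x-o,d)) for o,d in R]
def atz(n,u,v,z):
    o,d=ray(n,u,v);return o+d*(z-o[2])/d[2]
def proj(n,X):
    p=manip.camera_params(n);E=p["extrinsics"];c=E[:3,:3].T@(np.asarray(X)-E[:3,3])
    return p["fx"]*c[0]/c[2]+p["cx"],p["fy"]*c[1]/c[2]+p["cy"]
E
python3 - <<'E'
from h import *
np.set_printoptions(precision=4,suppress=True)
for n,s,t,z in [("mallet top",(227.2,174.4),(243.7,224.1),.122),("boss",(272.9,253.7),(340.8,220.6),.05),("eye",(325.3,287.6),(392.3,200.2),.05),("pin",(237.6,147.6),(170.3,179.6),.06)]:
    print(n,tri(s,t),atz("side",*s,z),atz("top",*t,z))
c=lambda x,y:((x-500)/7+155-.43,y/7+140-.43)
C=[atz("top",*c(*q),.006) for q in [(588,38),(728,45),(680,543),(543,535)]]
print(C,np.mean(C,0)); 
for q in[(597,468,.055),(607,475,.04),(640,100,.055)]: print(atz("top",*c(q[0],q[1]),q[2]))
d=lambda x,y:((x-490)/6+235-.42,y/6+190-.42)
for q in [(517,193),(553,181),(573,217),(535,235)]:print(atz("top",*d(*q),.122))
print(atz("top",*d(552,207),.03))
print("stopper",atz("top",*d(765,172),.03))
E
```

```text
mallet top (array([0.391 , 0.203 , 0.1198]), [np.float64(0.00039233228943878014), np.float64(0.0003923322894386999)]) [0.3896 0.2003 0.122 ] [0.3914 0.2027 0.122 ]
boss (array([ 0.3959, -0.0867,  0.043 ]), [np.float64(0.0005783323277775299), np.float64(0.0005783323277775493)]) [ 0.3932 -0.0922  0.05  ] [ 0.3956 -0.0848  0.05  ]
eye (array([ 0.4552, -0.2424,  0.0479]), [np.float64(0.0006690241729756759), np.float64(0.0006690241729756738)]) [ 0.4547 -0.2438  0.05  ] [ 0.4546 -0.2412  0.05  ]
pin (array([0.524 , 0.4218, 0.062 ]), [np.float64(8.99245298928914e-05), np.float64(8.99245298929416e-05)]) [0.5252 0.4249 0.06  ] [0.5242 0.4222 0.06  ]
[array([0.6387, 0.4457, 0.006 ]), array([0.6348, 0.3828, 0.006 ]), array([0.4117, 0.4045, 0.006 ]), array([0.4161, 0.4653, 0.006 ])] [0.5253 0.4246 0.006 ]
[0.4446 0.429  0.055 ]
[0.4418 0.4285 0.04  ]
[0.6021 0.4107 0.055 ]
[0.3981 0.2155 0.122 ]
[0.4035 0.1988 0.122 ]
[0.3867 0.1897 0.122 ]
[0.3786 0.2074 0.122 ]
[0.3884 0.2028 0.03  ]
stopper [0.4046 0.0945 0.03  ]
```

```bash
cat >> h.py <<'E'
def goal(p,yaw=None):
    s=manip.observe();R=s["tool_rot"];d=R.T@(np.array(p)-s["position"])
    y=np.degrees(np.arctan2(R[1,1],R[0,1]));tilt=np.degrees(np.arccos(-R[2,2]))
    print("t%.2f pos"%s["time"],s["position"].round(4),"yaw %.1f tilt %.2f q6 %.0f"%(y,tilt,s["q"][5]),"shift",d.round(4),"dist %.3f"%np.linalg.norm(d),"" if yaw is None else "rz %.1f"%-((yaw-y+180)%360-180))
E
python3 - <<'E'
from h import *
goal([.390,.202,.19],112)
E
```

```text
t0.10 pos [0.1407 0.5315 0.205 ] yaw 75.2 tilt 0.07 q6 90 shift [-0.3253 -0.2547  0.0153] dist 0.413 rz -36.8
```

Careful with the scale: shifts go in shares of 0.4 m and turns go in shares of 180 degrees. That gives: -0.326 m is -0.815, -0.255 m is -0.6375, -37 degrees is -0.2056.

Emit:
{"name": "shift_gripper", "arguments": {"increments": [-0.815, -0.6375, 0.035, 0, 0, -0.2056, -0.815, -0.6375, 0.035, 0, 0, -0.2056, -0.815, -0.6375, 0.035, 0, 0, -0.2056, -0.815, -0.6375, 0.035, 0, 0, -0.2056, -0.815, -0.6375, 0.035, 0, 0, -0.2056, -0.815, -0.6375, 0.035, 0, 0, -0.2056, -0.815, -0.6375, 0.035, 0, 0, -0.2056, -0.815, -0.6375, 0.035, 0, 0, -0.2056, -0.815, -0.6375, 0.035, 0, 0, -0.2056, -0.815, -0.6375, 0.035, 0, 0, -0.2056, -0.815, -0.6375, 0.035, 0, 0, -0.2056, -0.815, -0.6375, 0.035, 0, 0, -0.2056], "finger_gap": 0.055}}

```text
time: 1.1
position: [0.392, 0.1991, 0.1911]
tool_rot: [[-0.928, -0.373, -0.0], [-0.373, 0.928, -0.001], [0.001, -0.001, -1.0]]
contact_force: [-0.1, 1.4, 0.4]
gripper_width: 0.0552
gripper_force: 0.0
```

```bash
python3 -c "
from h import *
goal([.390,.202,.066],112)"
```

```text
t1.10 pos [0.392  0.1991 0.1911] yaw 111.9 tilt 0.06 q6 5 shift [0.0007 0.0035 0.1251] dist 0.125 rz -0.1
```

To row units: 0.124 m is 0.31, 0.11 m is 0.275.

Emit:
{"name": "shift_gripper", "arguments": {"increments": [0.0025, 0.0075, 0, 0, 0, 0, 0.0025, 0.0075, 0.1, 0, 0, 0, 0.0025, 0.0075, 0.2, 0, 0, 0, 0.0025, 0.0075, 0.275, 0, 0, 0, 0.0025, 0.0075, 0.31, 0, 0, 0, 0.0025, 0.0075, 0.31, 0, 0, 0, 0.0025, 0.0075, 0.31, 0, 0, 0]}}

```text
time: 1.68
position: [0.3875, 0.205, 0.0676]
tool_rot: [[-0.925, -0.379, -0.001], [-0.379, 0.925, -0.0], [0.001, 0.0, -1.0]]
contact_force: [-0.3, -0.1, 1.1]
gripper_width: 0.0548
gripper_force: 0.0
```

```bash
python3 - <<'E'
from h import *
import cv2
goal([.390,.202,.066],112)
a=manip.get_image("side")[130:230,180:290];b=manip.get_image("top")[170:245,210:290]
P=np.zeros((600,800,3),np.uint8);a=cv2.resize(a,None,fx=4,fy=4,interpolation=2);b=cv2.resize(b,None,fx=4,fy=4,interpolation=2)
P[:400,:440]=a;P[:300,450:770]=b;cv2.imwrite("pics/g1.png",P)
E
```

```text
t1.68 pos [0.3875 0.205  0.0676] yaw 112.3 tilt 0.07 q6 6 shift [-0.0011 -0.0037  0.0016] dist 0.004 rz 0.3
```

View pics/g1.png

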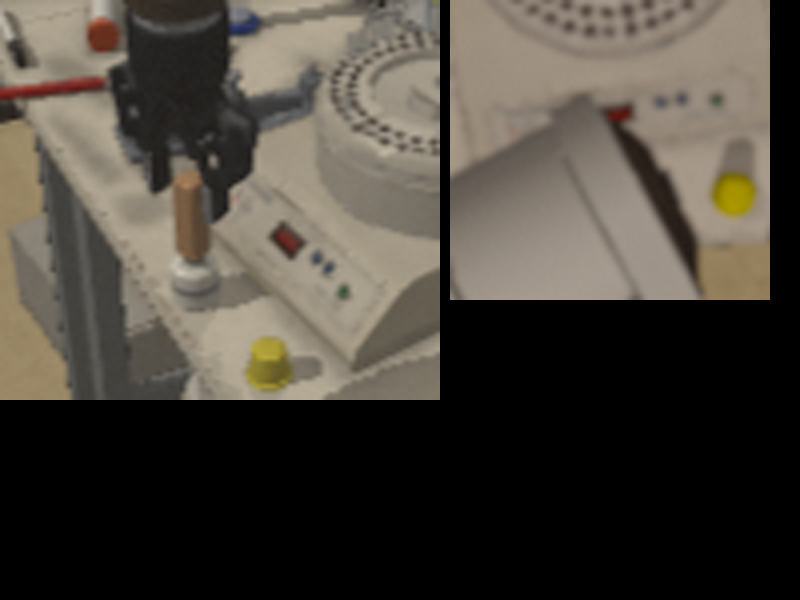

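```bash
python3 -c "
from h import *
s=manip.observe();R=s['tool_rot'];p=s['position']
f=lambda X:(((np.array(proj('side',X))-[180,130])*4).round())
print(p,f(p),f(p+R[:,1]*.035),f(p-R[:,1]*.035),f([.39,.202,.122]),f([.39,.202,0]))
"
```

```text
[0.38892042 0.20521156 0.06919993] [189. 228.] [158. 211.] [220. 246.] [188. 176.] [195. 296.]
```

The picture shows the handle (crop 187,210) between the fingers (160 and 218), their tips a little higher because they swing forward on closing. Closing now.

To row units: -0.003 m is -0.0075.

Emit:
{"name": "shift_gripper", "arguments": {"increments": [0, -0.0075, 0, 0, 0, 0, 0, -0.0075, 0, 0, 0, 0, 0, -0.0075, 0, 0, 0, 0, 0, -0.0075, 0, 0, 0, 0, 0, -0.0075, 0, 0, 0, 0, 0, -0.0075, 0, 0, 0, 0, 0, -0.0075, 0, 0, 0, 0, 0, -0.0075, 0, 0, 0, 0, 0, -0.0075, 0, 0, 0, 0, 0, -0.0075, 0, 0, 0, 0, 0, -0.0075, 0, 0, 0, 0, 0, -0.0075, 0, 0, 0, 0], "finger_gap": 0}}

```text
time: 2.78
position: [0.3904, 0.2017, 0.0687]
tool_rot: [[-0.926, -0.377, 0.002], [-0.377, 0.926, 0.001], [-0.002, 0.0, -1.0]]
contact_force: [0.6, -0.2, 6.4]
gripper_width: 0.0208
gripper_force: 59.7
```

```bash
python3 -c "
from h import *
goal([.390,.202,.066],112)"
```

```text
t2.78 pos [0.3904 0.2017 0.0687] yaw 112.2 tilt 0.12 q6 5 shift [0.0002 0.0004 0.0027] dist 0.003 rz 0.2
```

To row units: -0.207 m is -0.5175, -0.17 m is -0.425.

Emit:
{"name": "shift_gripper", "arguments": {"increments": [0, 0, -0.075, 0, 0, 0, 0, 0, -0.175, 0, 0, 0, 0, 0, -0.25, 0, 0, 0, -0.035, 0.085, -0.25, 0, 0, 0, -0.07, 0.17, -0.25, 0, 0, 0, -0.105, 0.255, -0.25, 0, 0, 0, -0.14, 0.3425, -0.25, 0, 0, 0, -0.235, 0.355, -0.25, 0, 0, 0, -0.33, 0.365, -0.25, 0, 0, 0, -0.425, 0.375, -0.25, 0, 0, 0, -0.5175, 0.385, -0.25, 0, 0, 0, -0.5175, 0.385, -0.25, 0, 0, 0]}}

```text
time: 3.78
position: [0.5278, 0.4241, 0.1608]
tool_rot: [[-0.926, -0.376, -0.004], [-0.376, 0.926, -0.004], [0.005, -0.002, -1.0]]
contact_force: [0.1, -0.5, -4.6]
gripper_width: 0.021
gripper_force: 60.0
```

```bash
python3 - <<'E'
from h import *
import cv2
goal([.5245,.4225,.14])
a=manip.get_image("side")[90:190,190:290];b=manip.get_image("top")[135:235,150:230]
P=np.zeros((600,800,3),np.uint8);a=cv2.resize(a,None,fx=4,fy=4,interpolation=2);b=cv2.resize(b,None,fx=4,fy=4,interpolation=2)
P[:400,:400]=a;P[:400,410:730]=b;cv2.imwrite("pics/g2.png",P)
E
```

```text
t3.78 pos [0.5278 0.4241 0.1608] yaw 112.1 tilt 0.32 q6 17 shift [ 0.0035 -0.0002  0.0209] dist 0.021
```

View pics/g2.png

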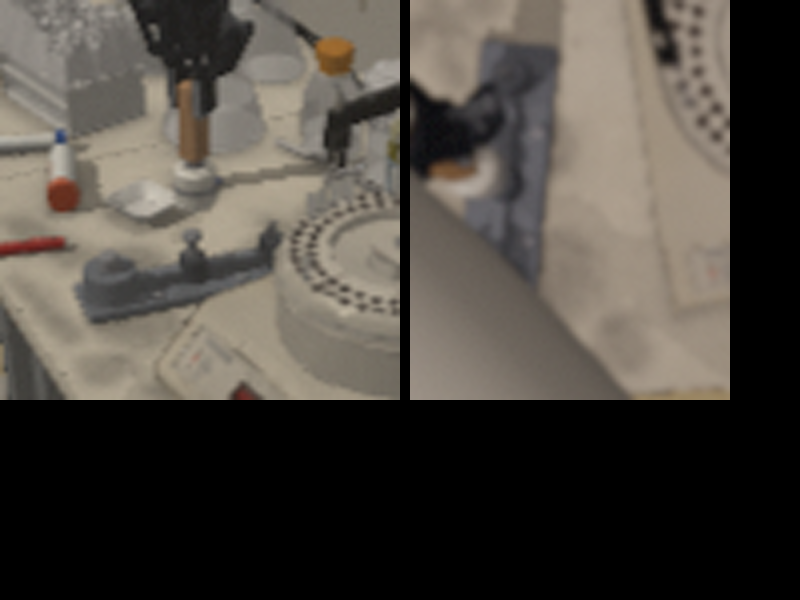

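The head (crop 193,178) hangs right above the pin (190,240), over the stand, in both views. Pressing down.

To row units: 0.05 m is 0.125, 0.042 m is 0.105.

Emit:
{"name": "shift_gripper", "arguments": {"increments": [0.0075, 0, 0, 0, 0, 0, 0.0075, 0, 0.025, 0, 0, 0, 0.0075, 0, 0.05, 0, 0, 0, 0.0075, 0, 0.065, 0, 0, 0, 0.0075, 0, 0.075, 0, 0, 0, 0.0075, 0, 0.085, 0, 0, 0, 0.0075, 0, 0.095, 0, 0, 0, 0.0075, 0, 0.105, 0, 0, 0, 0.0075, 0, 0.115, 0, 0, 0, 0.0075, 0, 0.125, 0, 0, 0, 0.0075, 0, 0.125, 0, 0, 0, 0.0075, 0, 0.125, 0, 0, 0]}}

```text
time: 4.88
position: [0.5205, 0.4209, 0.1173]
tool_rot: [[-0.926, -0.377, -0.0], [-0.377, 0.926, -0.0], [0.0, -0.0, -1.0]]
contact_force: [-1.5, -0.4, -0.1]
gripper_width: 0.021
gripper_force: 60.5
```

```bash
python3 -c "
from h import *
goal([.5245,.4225,.1127])"
```

```text
t4.88 pos [0.5205 0.4209 0.1173] yaw 112.2 tilt 0.02 q6 17 shift [-0.0043 -0.0001  0.0046] dist 0.006
```

To row units: 0.008 m is 0.02, 0.006 m is 0.015.

Emit:
{"name": "shift_gripper", "arguments": {"increments": [-0.0075, 0, 0.005, 0, 0, 0, -0.0075, 0, 0.01, 0, 0, 0, -0.0075, 0, 0.015, 0, 0, 0, -0.0075, 0, 0.02, 0, 0, 0, -0.0075, 0, 0.02, 0, 0, 0, -0.0075, 0, 0.02, 0, 0, 0]}}

```text
time: 5.38
position: [0.524, 0.4227, 0.1124]
tool_rot: [[-0.926, -0.377, 0.003], [-0.377, 0.926, 0.003], [-0.004, 0.001, -1.0]]
contact_force: [-3.9, -2.7, 16.4]
gripper_width: 0.021
gripper_force: 62.8
```

```bash
python3 -c "
from h import *
goal([.5245,.4225,.1127])"
```

```text
t5.38 pos [0.524  0.4227 0.1124] yaw 112.2 tilt 0.22 q6 17 shift [-0.0004 -0.0004 -0.0003] dist 0.001
```

To row units: 0.005 m is 0.0125, 0.004 m is 0.01.

Emit:
{"name": "shift_gripper", "arguments": {"increments": [0, 0, 0.005, 0, 0, 0, 0, 0, 0.01, 0, 0, 0, 0, 0, 0.0125, 0, 0, 0, 0, 0, 0.0125, 0, 0, 0, 0, 0, 0.0125, 0, 0, 0]}}

```text
time: 5.8
position: [0.5256, 0.4237, 0.112]
tool_rot: [[-0.926, -0.377, 0.009], [-0.377, 0.926, 0.007], [-0.011, 0.003, -1.0]]
contact_force: [-4.3, -4.2, 35.5]
gripper_width: 0.0211
gripper_force: 66.3
```

```bash
python3 -c "
from h import *
goal([.5245,.4225,.1127])"
```

```text
t5.80 pos [0.5256 0.4237 0.112 ] yaw 112.2 tilt 0.64 q6 17 shift [ 0.0014 -0.0007 -0.0007] dist 0.002
```

To row units: 0.209 m is 0.5225, 0.195 m is 0.4875.

Emit:
{"name": "shift_gripper", "arguments": {"increments": [0, 0, -0.05, 0, 0, 0, 0, 0, -0.1, 0, 0, 0, 0, 0, -0.1625, 0, 0, 0, 0.095, -0.01, -0.1625, 0, 0, 0, 0.19, -0.02, -0.1625, 0, 0, 0, 0.2875, -0.03, -0.1625, 0, 0, 0, 0.3825, -0.0425, -0.1625, 0, 0, 0, 0.4175, -0.1275, -0.1625, 0, 0, 0, 0.4525, -0.2125, -0.1625, 0, 0, 0, 0.4875, -0.3, -0.1625, 0, 0, 0, 0.5225, -0.385, -0.1625, 0, 0, 0, 0.5225, -0.385, -0.1625, 0, 0, 0]}}

```text
time: 6.8
position: [0.3878, 0.1961, 0.1699]
tool_rot: [[-0.927, -0.374, 0.001], [-0.374, 0.927, -0.002], [-0.0, -0.002, -1.0]]
contact_force: [-0.5, 0.9, -2.6]
gripper_width: 0.021
gripper_force: 61.1
```

Emit:
{"name": "shift_gripper", "arguments": {"increments": [0, 0, 0, 0, 0, 0, 0, 0, 0, 0, 0, 0, 0, 0, 0, 0, 0, 0]}}

```text
time: 7.05
position: [0.388, 0.2013, 0.1693]
tool_rot: [[-0.926, -0.378, -0.0], [-0.378, 0.926, 0.0], [0.0, 0.0, -1.0]]
contact_force: [0.8, 0.2, -3.4]
gripper_width: 0.0206
gripper_force: 61.1
```

```bash
python3 - <<'E'
from h import *
import cv2
goal([.390,.202,.0687])
a=manip.get_image("side")[130:230,190:290];b=manip.get_image("top")[130:230,140:220]
P=np.zeros((600,800,3),np.uint8);a=cv2.resize(a,None,fx=4,fy=4,interpolation=2);b=cv2.resize(b,None,fx=5,fy=5,interpolation=2)
P[:400,:400]=a;P[:500,400:800]=b;cv2.imwrite("pics/g3.png",P)
E
```

```text
t7.05 pos [0.388  0.2013 0.1693] yaw 112.2 tilt 0.01 q6 5 shift [-2.100e-03 -1.000e-04  1.006e-01] dist 0.101
```

View pics/g3.png

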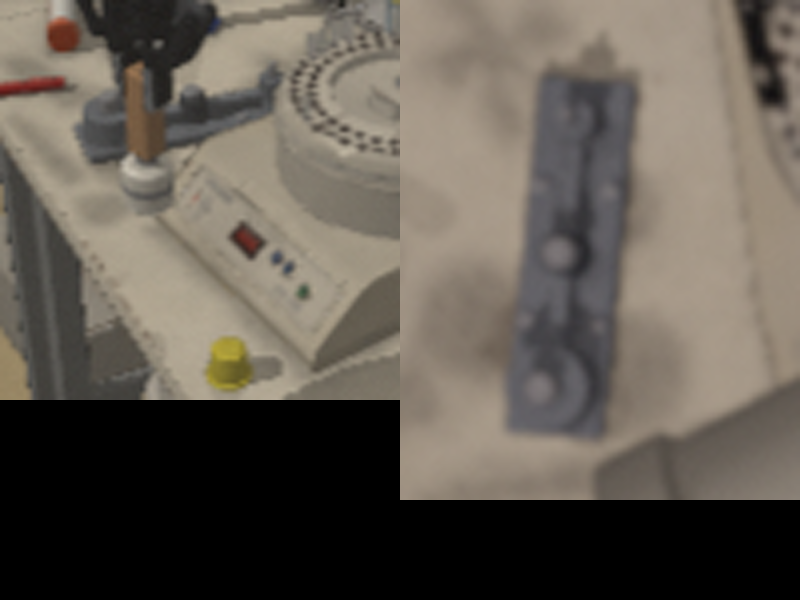

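The side view shows the pin head low (crop 192,92), the mallet upright in the grip. Top view: boss spigot (541,388), pin (562,254), eye spigot (578,118). Setting the mallet down.

Emit:
{"name": "shift_gripper", "arguments": {"increments": [-0.005, 0, 0.075, 0, 0, 0, -0.005, 0, 0.15, 0, 0, 0, -0.005, 0, 0.2, 0, 0, 0, -0.005, 0, 0.225, 0, 0, 0, -0.005, 0, 0.2375, 0, 0, 0, -0.005, 0, 0.245, 0, 0, 0, -0.005, 0, 0.25, 0, 0, 0, -0.005, 0, 0.2525, 0, 0, 0, -0.005, 0, 0.2525, 0, 0, 0, -0.005, 0, 0.2525, 0, 0, 0]}}

```text
time: 7.98
position: [0.3901, 0.2016, 0.0694]
tool_rot: [[-0.926, -0.377, 0.001], [-0.377, 0.926, 0.001], [-0.001, 0.0, -1.0]]
contact_force: [-0.1, 1.0, -2.8]
gripper_width: 0.0207
gripper_force: 61.1
```

```bash
python3 - <<'E'
from h import *
np.set_printoptions(precision=4,suppress=True)
goal([.390,.202,.0687])
c=lambda x,y:((x-400)/5+140-.4,y/5+130-.4)
C=np.array([atz("top",*c(*q),.006) for q in [(545,72),(637,80),(605,437),(507,432)]])
print(C,C.mean(0),C[:2].mean(0)-C[2:].mean(0))
B=atz("top",*c(541,388),.055);P=atz("top",*c(562,254),.044);E=atz("top",*c(578,118),.055)
print(B,P,E,(B+E)/2,np.linalg.norm(B-E),np.degrees(np.arctan2(*(E-B)[1::-1])))
print("side",tri((216.6,153.6),c(541,388)),tri((257.1,147.6),c(578,118)))
E
```

```text
t7.98 pos [0.3901 0.2016 0.0694] yaw 112.2 tilt 0.07 q6 5 shift [-0.      0.0004  0.0007] dist 0.001 
[[0.6418 0.4411 0.006 ]
 [0.636  0.3833 0.006 ]
 [0.4122 0.4035 0.006 ]
 [0.4161 0.4644 0.006 ]] [0.5265 0.4231 0.006 ] [ 0.2248 -0.0218  0.    ]
[0.4423 0.4308 0.055 ] [0.5233 0.4211 0.044 ] [0.6041 0.4089 0.055 ] [0.5232 0.4199 0.055 ] 0.16322280292015331 -7.742264270244465
side (array([0.4422, 0.4317, 0.0521]), [np.float64(0.0002458279487236878), np.float64(0.0002458279487236854)]) (array([0.6039, 0.4116, 0.0466]), [np.float64(0.001807387354127787), np.float64(0.0018073873541277269)])
```

To row units: 0.0015 m is 0.0038, 0.001 m is 0.0025.

Emit:
{"name": "shift_gripper", "arguments": {"increments": [0, 0, 0.0025, 0, 0, 0, 0, 0, 0.0038, 0, 0, 0, 0, 0, 0.0038, 0, 0, 0]}}

```text
time: 8.23
position: [0.3903, 0.2016, 0.0685]
tool_rot: [[-0.926, -0.377, 0.002], [-0.377, 0.926, 0.001], [-0.002, 0.0, -1.0]]
contact_force: [-1.4, -0.1, 6.3]
gripper_width: 0.0208
gripper_force: 62.5
```

Emit:
{"name": "shift_gripper", "arguments": {"increments": [0, 0, 0, 0, 0, 0, 0, 0, 0, 0, 0, 0, 0, 0, 0, 0, 0, 0, 0, 0, 0, 0, 0, 0, 0, 0, 0, 0, 0, 0, 0, 0, 0, 0, 0, 0], "finger_gap": 0.055}}

```text
time: 8.73
position: [0.3897, 0.2014, 0.067]
tool_rot: [[-0.926, -0.377, -0.0], [-0.377, 0.926, -0.0], [0.0, 0.0, -1.0]]
contact_force: [-0.1, 0.1, -0.7]
gripper_width: 0.0545
gripper_force: 0.0
```

Emit:
{"name": "shift_gripper", "arguments": {"increments": [0, 0, -0.075, 0, 0, 0, 0, 0, -0.175, 0, 0, 0, 0, 0, -0.25, 0, 0, 0, 0, 0, -0.3, 0, 0, 0]}}

```text
time: 9.07
position: [0.3902, 0.2016, 0.1903]
tool_rot: [[-0.926, -0.377, 0.003], [-0.377, 0.926, 0.001], [-0.003, 0.0, -1.0]]
contact_force: [-0.4, 0.6, 0.3]
gripper_width: 0.055
gripper_force: 0.0
```

```bash
python3 -c "
from h import *
goal([.411,-.128,.16],20.7)"
```

```text
t9.07 pos [0.3902 0.2016 0.1903] yaw 112.2 tilt 0.17 q6 5 shift [ 0.1052 -0.3131  0.0299] dist 0.332 rz 91.5
```

To row units: -0.314 m is -0.785, -0.15 m is -0.375, 84 degrees is 0.4667.

Emit:
{"name": "shift_gripper", "arguments": {"increments": [0.065, -0.075, 0, 0, 0, 0.0389, 0.0875, -0.15, 0, 0, 0, 0.0778, 0.11, -0.225, 0, 0, 0, 0.1167, 0.1325, -0.3, 0, 0, 0, 0.1556, 0.155, -0.375, 0, 0, 0, 0.1944, 0.175, -0.45, 0, 0, 0, 0.2333, 0.195, -0.525, 0, 0, 0, 0.2722, 0.215, -0.6, 0, 0, 0, 0.3111, 0.235, -0.675, 0, 0, 0, 0.35, 0.25, -0.75, 0, 0, 0, 0.3889, 0.265, -0.785, 0, 0, 0, 0.4278, 0.265, -0.785, 0, 0, 0, 0.4667], "finger_gap": 0.06}}

```text
time: 10.07
position: [0.41, -0.1321, 0.1867]
tool_rot: [[-0.464, 0.886, -0.001], [0.886, 0.464, -0.0], [-0.0, -0.001, -1.0]]
contact_force: [0.1, 0.3, 0.7]
gripper_width: 0.0598
gripper_force: 0.0
```

Emit:
{"name": "shift_gripper", "arguments": {"increments": [0, 0, 0, 0, 0, 0.0389, 0, 0, 0, 0, 0, 0.0389, 0, 0, 0, 0, 0, 0.0389]}}

```text
time: 10.32
position: [0.41, -0.1295, 0.1871]
tool_rot: [[-0.365, 0.931, -0.0], [0.931, 0.365, 0.0], [0.0, -0.0, -1.0]]
contact_force: [-1.2, 0.5, -0.3]
gripper_width: 0.0596
gripper_force: 0.0
```

```bash
python3 - <<'E'
from h import *
import cv2
goal([.4104,-.1292,.12],21.4)
a=manip.get_image("side")[170:310,200:340];b=manip.get_image("top")[175:235,235:405]
P=np.zeros((600,800,3),np.uint8);a=cv2.resize(a,None,fx=4,fy=4,interpolation=2)[:, :440];b=cv2.resize(b,None,fx=3,fy=3,interpolation=2)
P=np.zeros((600,800,3),np.uint8);a=cv2.resize(manip.get_image("side")[165:310,205:345],None,fx=4,fy=4,interpolation=2);P[:580,:560]=a;cv2.imwrite("pics/g4.png",P)
f=lambda X:((np.array(proj('side',X))-[205,165])*4).round()
u=np.array([.3646,-.931,0]);O=np.array([.4246,-.1655,0])
for n,k,z in(("boss",-.0825,.05),("grasp",-.039,.046),("eye",.0825,.05)):print(n,f(O+k*u+[0,0,z]))
E
```

```text
t10.32 pos [ 0.41   -0.1295  0.1871] yaw 21.4 tilt 0.00 q6 51 shift [0.0001 0.0004 0.0671] dist 0.067 rz -0.0
boss [271. 351.]
grasp [322. 388.]
eye [480. 489.]
```

View pics/g4.png

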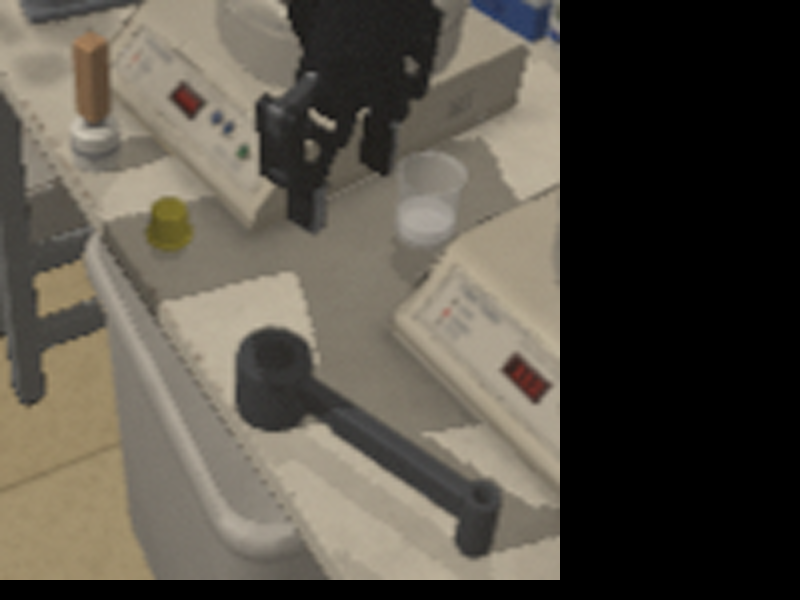

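The mallet stands upright (92,150); the lever's boss (273,351) and eye (482,490) lie within 2 px of the fitted model. Descending to grip.

To row units: 0.171 m is 0.4275, 0.165 m is 0.4125.

Emit:
{"name": "shift_gripper", "arguments": {"increments": [0, 0, 0.1, 0, 0, 0, 0, 0, 0.2, 0, 0, 0, 0, 0, 0.3, 0, 0, 0, 0, 0, 0.375, 0, 0, 0, 0, 0, 0.4125, 0, 0, 0, 0, 0, 0.4275, 0, 0, 0, 0, 0, 0.4275, 0, 0, 0, 0, 0, 0.4275, 0, 0, 0]}}

```text
time: 11.13
position: [0.4106, -0.1294, 0.0171]
tool_rot: [[-0.362, 0.932, 0.001], [0.932, 0.362, -0.0], [-0.001, 0.001, -1.0]]
contact_force: [-0.3, -0.1, -0.2]
gripper_width: 0.0596
gripper_force: 0.0
```

Emit:
{"name": "shift_gripper", "arguments": {"increments": [0, 0, 0, 0, 0, 0, 0, 0, 0, 0, 0, 0, 0, 0, 0, 0, 0, 0, 0, 0, 0, 0, 0, 0, 0, 0, 0, 0, 0, 0, 0, 0, 0, 0, 0, 0, 0, 0, 0, 0, 0, 0, 0, 0, 0, 0, 0, 0, 0, 0, 0, 0, 0, 0, 0, 0, 0, 0, 0, 0, 0, 0, 0, 0, 0, 0, 0, 0, 0, 0, 0, 0], "finger_gap": 0}}

```text
time: 12.13
position: [0.4108, -0.1295, 0.0171]
tool_rot: [[-0.361, 0.932, 0.002], [0.932, 0.361, -0.0], [-0.001, 0.002, -1.0]]
contact_force: [0.2, 2.1, 6.1]
gripper_width: 0.0113
gripper_force: 58.7
```

```bash
python3 -c "
from h import *
goal([.4104,-.1292,.016],21.4)"
```

```text
t12.13 pos [ 0.4108 -0.1295  0.0171] yaw 21.2 tilt 0.11 q6 51 shift [ 0.0004 -0.0003  0.0011] dist 0.001 rz -0.2
```

To row units: -0.03 m is -0.075, -0.02 m is -0.05.

Emit:
{"name": "shift_gripper", "arguments": {"increments": [0, 0, -0.025, 0, 0, 0, 0, 0, -0.05, 0, 0, 0, 0, 0, -0.075, 0, 0, 0, 0, 0, -0.075, 0, 0, 0, 0, 0, -0.075, 0, 0, 0]}}

```text
time: 12.55
position: [0.4105, -0.1296, 0.0468]
tool_rot: [[-0.361, 0.933, 0.001], [0.933, 0.361, -0.0], [-0.001, 0.001, -1.0]]
contact_force: [-0.3, 0.8, -5.1]
gripper_width: 0.0109
gripper_force: 58.8
```

Emit:
{"name": "shift_gripper", "arguments": {"increments": [0, 0, -0.075, 0, 0, 0, 0, 0, -0.175, 0, 0, 0, 0, 0, -0.275, 0, 0, 0, 0, 0, -0.35, 0, 0, 0, 0, 0, -0.375, 0, 0, 0, 0, 0, -0.375, 0, 0, 0, 0, 0, -0.375, 0, 0, 0]}}

```text
time: 13.13
position: [0.4099, -0.1294, 0.1945]
tool_rot: [[-0.361, 0.932, -0.001], [0.932, 0.361, 0.0], [0.001, -0.001, -1.0]]
contact_force: [-0.1, 0.2, -6.5]
gripper_width: 0.0109
gripper_force: 59.6
```

```bash
python3 - <<'E'
from h import *
import cv2
goal([.39,.20,.2],64)
print(manip.observe()["torque"])
P=np.zeros((600,800,3),np.uint8);a=cv2.resize(manip.get_image("side")[150:295,215:355],None,fx=4,fy=4,interpolation=2);P[:580,:560]=a;cv2.imwrite("pics/g5.png",P)
E
```

```text
t13.13 pos [ 0.4099 -0.1294  0.1945] yaw 21.2 tilt 0.08 q6 51 shift [ 0.3143  0.1004 -0.0054] dist 0.330 rz -42.8
[-0.0612138   0.00780898  0.00251939]
```

View pics/g5.png

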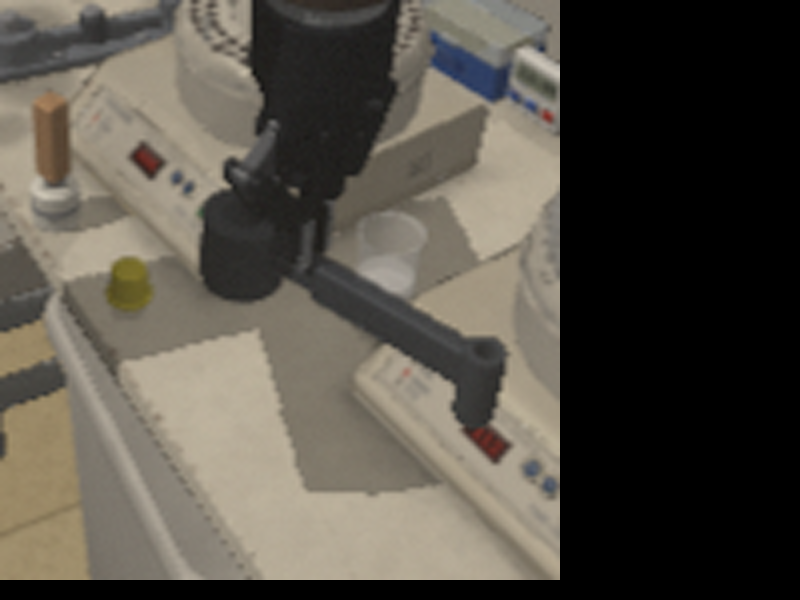

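The lever hangs in the grip near boss end, seemingly level. I'll check the numbers while carrying it in front of the collectors.

To row units: 0.4 m is 1, 0.26 m is 0.65.

```bash
python3 - <<'E'
from h import *
f=lambda X:((np.array(proj('side',X))-[215,150])*4).round()
s=manip.observe();t=s["position"];R=s["tool_rot"];u=-R[:,0]*1.0
u=u if u[1]<0 else -u
b=t[2]-.0171
for n,k,z in(("boss",-.0439,.05),("eye",.1211,.05),("eyebot",.1211,0)):
    X=t+k*u;X[2]=b+z;print(n,X,f(X))
E
```

```text
boss [ 0.39358632 -0.08829367  0.22653891] [241. 208.]
eye [ 0.45317938 -0.24215583  0.22653891] [481. 345.]
eyebot [ 0.45317938 -0.24215583  0.17653891] [468. 409.]
```

Emit:
{"name": "shift_gripper", "arguments": {"increments": [0.05, 0.0175, 0, 0, 0, 0, 0.125, 0.04, 0, 0, 0, 0, 0.2125, 0.07, 0, 0, 0, 0, 0.3, 0.0975, 0, 0, 0, 0, 0.3875, 0.125, 0, 0, 0, 0, 0.475, 0.155, 0, 0, 0, 0, 0.5625, 0.1825, 0, 0, 0, 0, 0.65, 0.2125, 0, 0, 0, 0, 0.7375, 0.24, 0, 0, 0, 0, 0.825, 0.2675, 0, 0, 0, 0, 0.9125, 0.2975, 0, 0, 0, 0, 1, 0.325, 0, 0, 0, 0]}}

```text
time: 14.18
position: [0.3855, 0.2919, 0.1932]
tool_rot: [[-0.361, 0.932, -0.003], [0.932, 0.361, -0.002], [-0.001, -0.004, -1.0]]
contact_force: [1.4, 0.1, -5.3]
gripper_width: 0.0112
gripper_force: 59.7
```

```bash
python3 -c "
from h import *
goal([.38,.42,.20],84)"
```

```text
t14.18 pos [0.3855 0.2919 0.1932] yaw 21.2 tilt 0.21 q6 106 shift [ 0.1214  0.0411 -0.007 ] dist 0.128 rz -62.8
```

To row units: 0.121 m is 0.3025, 0.115 m is 0.2875, -63 degrees is -0.35.

Emit:
{"name": "shift_gripper", "arguments": {"increments": [0.075, 0.025, 0, 0, 0, 0, 0.15, 0.05, 0, 0, 0, -0.0167, 0.225, 0.075, 0, 0, 0, -0.05, 0.2875, 0.095, 0, 0, 0, -0.0833, 0.3025, 0.1025, 0, 0, 0, -0.1167, 0.3025, 0.1025, 0, 0, 0, -0.15, 0.3025, 0.1025, 0, 0, 0, -0.1833, 0.3025, 0.1025, 0, 0, 0, -0.2167, 0.3025, 0.1025, 0, 0, 0, -0.25, 0.3025, 0.1025, 0, 0, 0, -0.2833, 0.3025, 0.1025, 0, 0, 0, -0.3167, 0.3025, 0.1025, 0, 0, 0, -0.35]}}

```text
time: 15.18
position: [0.3806, 0.4174, 0.1929]
tool_rot: [[-0.995, 0.096, -0.003], [0.096, 0.995, -0.003], [0.003, -0.004, -1.0]]
contact_force: [0.2, -0.5, -5.6]
gripper_width: 0.0111
gripper_force: 59.8
```

```bash
python3 -c "
from h import *
goal([.4861,.4258,.1171],84)"
```

```text
t15.18 pos [0.3806 0.4174 0.1929] yaw 84.5 tilt 0.26 q6 53 shift [-0.1044  0.0188  0.0754] dist 0.130 rz 0.5
```

To row units: -0.104 m is -0.26, -0.08 m is -0.2.

Emit:
{"name": "shift_gripper", "arguments": {"increments": [-0.05, 0.01, 0, 0, 0, 0, -0.125, 0.025, 0, 0, 0, 0, -0.2, 0.0375, 0.025, 0, 0, 0, -0.26, 0.0475, 0.075, 0, 0, 0, -0.26, 0.0475, 0.125, 0, 0, 0, -0.26, 0.0475, 0.1625, 0, 0, 0, -0.26, 0.0475, 0.1875, 0, 0, 0, -0.26, 0.0475, 0.1875, 0, 0, 0, -0.26, 0.0475, 0.1875, 0, 0, 0, -0.26, 0.0475, 0.1875, 0, 0, 0, -0.26, 0.0475, 0.1875, 0, 0, 0]}}

```text
time: 16.1
position: [0.4869, 0.427, 0.1224]
tool_rot: [[-0.995, 0.101, 0.002], [0.101, 0.995, 0.001], [-0.001, 0.001, -1.0]]
contact_force: [0.8, 0.2, -5.2]
gripper_width: 0.0115
gripper_force: 59.9
```

```bash
python3 - <<'E'
from h import *
import cv2
goal([.4861,.4258,.1171],84)
t=manip.observe()["position"];R=manip.observe()["tool_rot"];u=-R[:,0]
a=cv2.resize(manip.get_image("side")[90:190,185:285],None,fx=4,fy=4,interpolation=2);b=cv2.resize(manip.get_image("top")[125:245,135:215],None,fx=5,fy=5,interpolation=2)
P=np.zeros((600,800,3),np.uint8);P[:400,:400]=a;P[:600,400:800]=b
cv2.imwrite("pics/g6.png",P)
f=lambda X:((np.array(proj('side',X))-[185,90])*4).round()
g=lambda X:((np.array(proj('top',X))-[135,125])*5+[400,0]).round()
for n,k,z in(("boss",-.0439,.05),("eye",.1211,.05),("eyebot",.1211,0)):
    X=t+k*u;X[2]=t[2]-.0171+z;print(n,X.round(4),f(X),g(X))
E
```

```text
t16.10 pos [0.4869 0.427  0.1224] yaw 84.2 tilt 0.11 q6 47 shift [ 0.0007 -0.0012  0.0053] dist 0.006 rz 0.2
boss [0.4432 0.4314 0.1553] [121. 156.] [515. 407.]
eye [0.6074 0.4147 0.1553] [293. 127.] [547. 105.]
eyebot [0.6074 0.4147 0.1053] [293. 174.] [570. 121.]
```

View pics/g6.png

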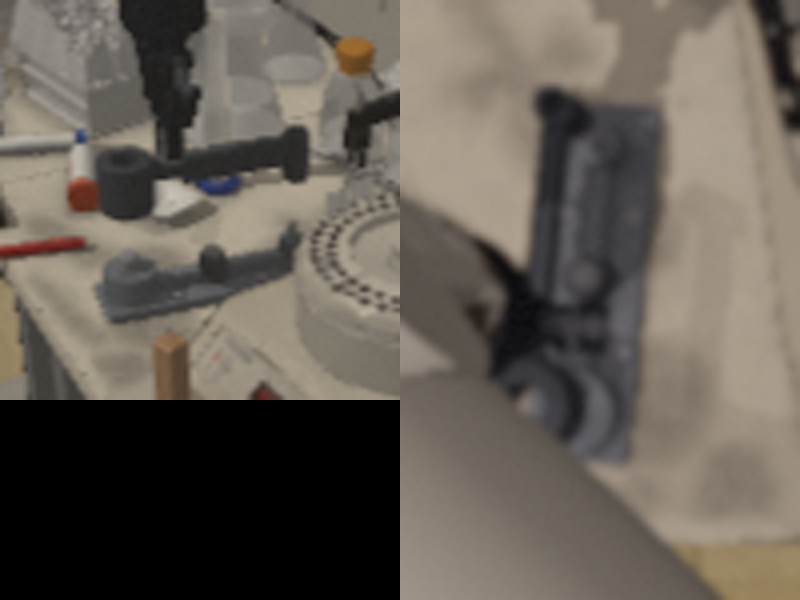

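The lever is level over the stand: boss (125,156) and eye (297,128) in the side view, within about 1 px of prediction. Small final correction and settle.

Careful with the scale: shifts go in shares of 0.4 m and turns go in shares of 180 degrees. That gives: 0.005 m is 0.0125, 0.002 m is 0.005.

Emit:
{"name": "shift_gripper", "arguments": {"increments": [0.0025, -0.0025, 0.0075, 0, 0, 0, 0.005, -0.0025, 0.0125, 0, 0, 0, 0.005, -0.0025, 0.0125, 0, 0, 0, 0.005, -0.0025, 0.0125, 0, 0, 0, 0.005, -0.0025, 0.0125, 0, 0, 0, 0.005, -0.0025, 0.0125, 0, 0, 0, 0.005, -0.0025, 0.0125, 0, 0, 0, 0.005, -0.0025, 0.0125, 0, 0, 0]}}

```text
time: 16.87
position: [0.4847, 0.4257, 0.1162]
tool_rot: [[-0.995, 0.102, 0.0], [0.102, 0.995, 0.0], [-0.0, 0.0, -1.0]]
contact_force: [0.6, 0.8, -6.0]
gripper_width: 0.0107
gripper_force: 59.9
```

```bash
python3 - <<'E'
from h import *
goal([.485,.426,.1171],84);s=manip.observe();print(s["torque"].round(3),np.abs(s["dq"]).max())
E
```

```text
t16.87 pos [0.4847 0.4257 0.1162] yaw 84.2 tilt 0.01 q6 47 shift [-0.0003  0.0003 -0.0009] dist 0.001 rz 0.2
[-0.007 -0.006  0.086] 0.0805030814847647
```

```bash
python3 -c "
from station import manip
print(manip.job_done())"
```

```text
the job is handed in; nothing more can be done
None
```

I knocked the pin down to its stop (35 N at a face height of about 43 mm), stood the mallet upright back where it was, and handed the job in at about 17 s with the lever held level, boss and eye over their seats, about 6 cm up; the loose labware I saw in the pictures had not moved.

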